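# Put the citrus juicer together for lemons

## Robot

A 7-joint arm with a two-finger parallel gripper is mounted at the origin on a cart in front of the work surface, level with it; the furniture and walls round the work are solid. World frame = base frame: x ahead of the robot, y to its left, z up, the work surface at z = 0. Lengths are in m, angles in rad, forces in N, time in s.
With the tool pointing down it reaches from about 0.4 to 0.875 m from the base axis. Payload 4.4 kg.
Tool frame: the origin (TCP) lies midway between the tips of the shut fingers; the grasp point (between the pads) lies 19 mm behind it (env.hold_point_z is the distance from the TCP to the grasp point, in m); z points along the fingers, y is the line along which they close (so a half turn about z gives the same grasp; the last joint's range is limited). The gripper opens to 85 mm and grips with 20 to 120 N. Pads are 22 mm wide; open, the fingers measure 114 mm over their backs; the gripper's body (76 mm by 85 mm) begins 54 mm behind the grasp point. The pads swing forward as they close: fully open they stand 13 mm farther back than shut.
Start: joints at [-1.378, 0.628, 0.038, 1.517, -0.027, 0.996, -0.02], TCP at [0.166, 0.628, 0.205] pointing down, gripper open.
Joint ranges: [-3.06, 3.06], [-0.37, 2.12], [-1.25, 1.32], [0.18, 2.47], [-1.1, 4.24], [0.23, 1.98], [-2.94, 2.94]. Speed limits (rad/s): [2.57, 2.57, 3.14, 3.14, 3.14, 3.14, 3.14].

## Interface

Orientations are given as a unit quaternion [w, x, y, z].
In Python, from workcell import read_state, imaging, close_job, nets, env gives the robot as it stands.
- The arm moves only by the tool play_rows, never from a script. Its argument "series" is text: rows parted by semicolons, each of 5 numbers parted by spaces: the shift along the tool's x, y, z each as a share of 0.2 m, from -1 to 1, then the turn about the tool's z as a share of 30 degrees, from -1 to 1, then the closure, from -1 (fully open) to 1 (shut). In form: x y z yaw gripper; .... A call has 1 to 20 rows; each row is the pose to reach, as a shift and turn from the pose commanded when the call began, along the tool's axes at that moment; what a row does not reach only later rows make up. A row lasts 1/8 s, in which the tool goes at most 62.5 mm and 10.7 degrees, less where a joint would pass 70% of its speed; a pose out of reach is approached as far as the arm can. A call with a number of a shift or a turn outside -1 to 1 is refused whole. A call with a gripper value outside its range is refused whole. The fingers move at their own pace and stop on an object; the grip force is fixed at half the most. Time passes only in rows, so rows that repeat a pose let the fingers close. It gives the time, the measured TCP pose, the force, the opening and the grip force at its end, in the units of the state.
- read_state(): the state, without advancing time (a new reading comes with each control period).
- imaging.snapshot(name): name is "scene" or "top" or "wrist"; returns the picture (480x640x3 uint8, blue, green, red); there is no depth.
- imaging.calibration(name): a dict with "mtx" (3x3 intrinsics, pixels), "camera_from_world" (4x4, takes a point from world to camera coordinates). Camera axes: x right, y down, z forward; pixel columns grow to the right and rows downward; lengths in m; the calibration is good to about 2 mm. A picture is of the moment at which its call begins: read the wrist's pose just before it. calibration takes no time and is no camera call; for the wrist camera it gives the pose at the moment of the call.
- close_job(): hands the job in; it is judged then, once.
Trained networks look in the newest picture that a camera, given by its name, has taken for a name from the list of things; names that differ only in an ending like _2 or _b are one class to them, and where a whole thing is asked for, a point or a joint stands for the part that bears it (a point fixed in the world has none). Each returns a list of dicts, best first, with "p" (0 to 1); they miss things now and then, are a little off and sometimes report something else, mostly with a low value. They report only what shows in the picture. A call takes as long as a camera call. They do not tell look-alikes from the thing itself.
- nets.search_frame(camera, thing): "pixel" ([row, column] in pixels, amid what is visible of it).
- nets.silhouettes(camera, thing): "pixels" (480x640 bool, what is visible of it) and "pixel" ([row, column] in pixels, amid what is visible of it).
- nets.tip_of(camera, thing): "pixel" ([row, column] in pixels: a listed point, or the origin of a listed thing).
The state is a dict: "t": time; "joint_pos": joint angles; "joint_velocities": joint speeds; "tau": joint torques, N m; "position": TCP position; "eef_rot": TCP orientation; "ft_force": force on the tool from outside, world axes, zero at the start; "wrist_torque": the same for the moment, N m; "opening": opening from 0.0 (shut) to 1.0 (fully open); "grasp_force": force on a finger pad.
Only numpy, scipy, OpenCV 4.12 (cv2) and the standard library are available. Lean on these libraries where they do the work, as an engineer would, in place of code of your own. Each camera call takes 0.05 s, during which the arm holds its last target. There are 200 camera calls.

## Task

The electric citrus juicer has been washed up and its parts stand about the worktop; put it together on its motor base, ready for lemons. First the green juice jug, its handle in the gap of the base's collar, then the white sieve in the jug, then the small yellow lemon cone on the drive tip, and last the clear dust cover standing in the sieve over the cone, each set down gently and sitting fully home and upright. Leave the large orange cone and the tumbler standing where they are.

Things in the scene. Friction and masses are not known exactly. Their poses are not given: they have to be found in the camera images.
- motor_base: White round motor base, 121 mm wide, fixed. Origin: centre of underside, z up. Grey deck at z=62 mm inside an upright collar (inner radius 52, outer 57, top z=74, bevelled). Collar has a 31 mm gap at the base's own -x side for the jug handle. From the deck's middle rises a post, radius 11, to a shoulder at z=118; on it the steel drive tip, radius 5.5, tapered end at z=134.
- juice_jug: Pale green jug, 0.16 kg. Origin: centre of underside. Foot radius 49, body 60.5, rim z=48 mm. Open tube in its middle: radius 18 (bore 14, through the floor), top z=44, floor round it z=6; grip the tube from above. Loop handle, 12 mm thick, at own -x out to 91 mm; its root (z 1-13) drops in the collar gap. Home: z=62 in base frame, on axis, x along base x (10 deg of play either way).
- sieve: White round sieve with slotted floor, 0.06 kg. Origin: centre of underside. Dish outer radius 53.5 mm, inner 51, floor top z=3; flange radius 62, z 12-15, rests on the jug's rim. Round the middle hole (radius 21.5) a collar of outer radius 25, top z=18: grip it from above, fingers inside the dish. Home: z=36 in jug frame (98 in base frame), on axis, any yaw.
- small_cone: Small yellow ribbed squeezing cone for lemons, 0.04 kg. Origin: centre of underside. Foot flange radius 27 mm, 4 thick; straight body radius 19-20 from z=6 to 20, domed above to a blunt point at z=52. Bore below: radius 7 (mouth 8.5), 17 deep. Home: z=118 in base frame, on axis, any yaw, underside on the post's shoulder, drive tip in the bore.
- large_cone: Large orange ribbed squeezing cone for oranges, 74 mm wide, 62 mm tall; not wanted now, stays where it is. Origin: centre of underside.
- dust_cover: Clear smoke-tinted round dust cover, open below, grey knob on top, 0.11 kg. Origin: centre of its lower edge, z up. Outer radius 47 mm, top z=87, knob radius 13 from there to z=109 (widest z 94-106). Free inside to z=81. Home: lower edge on the sieve's floor inside the dish, z=3 in sieve frame (101 in base frame), on axis, any yaw.
- tumbler: Pinkish drinking tumbler, 77 mm wide, 105 mm tall, loose on the worktop; stays where it is. Origin: centre of underside.
Mind the look-alikes: they are no part of the job. Leave any blue or turquoise look-alike of the small_cone alone.

How it is judged:
On the way, in this order (a step that is already met when the one before it is completed fails the run):
1. the juice jug sits fully home on the motor base (z of juice_jug in the frame of motor_base between 0.059 and 0.065 m and horizontal distance between juice_jug and motor_base below 0.006 m and angle between juice_jug's own z axis and vertical below 0.07 rad), for 0.2 s.
2. the sieve sits fully home in the jug on the base (all of step 1 and z of sieve in the frame of juice_jug between 0.033 and 0.039 m and horizontal distance between sieve and juice_jug below 0.007 m and angle between sieve's own z axis and vertical below 0.07 rad), for 0.2 s.
3. the small yellow cone sits fully home on the drive tip, over jug and sieve (all of step 2 and z of small_cone in the frame of motor_base between 0.115 and 0.121 m and horizontal distance between small_cone and motor_base below 0.005 m and angle between small_cone's own z axis and vertical below 0.07 rad), for 0.2 s.
At the end, for the whole second after the job is handed in: Jug, sieve, yellow cone and cover each home (height within 3 mm; off axis at most 6, 7, 5 and 8 mm), within 4 degrees of upright, released, at rest; orange cone and tumbler upright within 30 mm of where they stood (all of step 3 and z of dust_cover in the frame of sieve between 0 and 0.006 m and horizontal distance between dust_cover and sieve below 0.008 m and angle between dust_cover's own z axis and vertical below 0.07 rad and linear speed of each of juice_jug, sieve, small_cone, dust_cover below 0.02 m/s and distance of each of large_cone, tumbler from where it was at the start of the episode below 0.03 m and angle between each of large_cone, tumbler's own z axis and vertical below 0.1 rad); the robot touches nothing.
It fails at once if a part is let fall on to the juicer from more than about 3 cm ((linear speed of juice_jug above 0.8 m/s and horizontal distance between juice_jug and motor_base below 0.06 m and contact force between the fingers and juice_jug below 0.3 N) or (linear speed of sieve above 0.8 m/s and horizontal distance between sieve and motor_base below 0.06 m and contact force between the fingers and sieve below 0.3 N) or (linear speed of small_cone above 0.8 m/s and horizontal distance between small_cone and motor_base below 0.06 m and contact force between the fingers and small_cone below 0.3 N) or (linear speed of dust_cover above 0.8 m/s and horizontal distance between dust_cover and motor_base below 0.06 m and contact force between the fingers and dust_cover below 0.3 N)).
It fails at once if the large orange cone is carried off or knocked over (distance of large_cone from where it was at the start of the episode above 0.05 m or angle between large_cone's own z axis and vertical above 0.6 rad).
It fails at once if the tumbler is carried off or knocked over (distance of tumbler from where it was at the start of the episode above 0.05 m or angle between tumbler's own z axis and vertical above 0.6 rad).
It also fails if it takes over 96 s, if anything falls off the work surface, if the arm or the gripper's body presses on something with over 40 N, if the wrist force passes 120 N, or if a joint passes its speed limit or range.

## Working session

There is one attempt and no reset: what is moved stays moved. The work goes in short steps, Python scripts to look and compute and a tool call to move; the robot and the scene stay as the last step left them, time stands still between calls to the robot, and variables do not carry over. Pictures are saved under pics/ and viewed, at most 14 in all, crops included, and the job is handed in when it is done.

Besides the shell and the picture viewer there is one more tool, called after "Request:" as name(argument=value, ...) on one line, values as JSON. play_rows: Moves the arm, as the interface text tells. Its arguments: {"type":"object","properties":{"series":{"type":"string"}},"required":["series"]}

```bash
ls; mkdir -p pics
cat > h.py <<'E'
import numpy as np, cv2
from workcell import read_state, imaging, close_job, nets, env
def proj(c,P):
    k=imaging.calibration(c);T=np.array(k["camera_from_world"]);q=T[:3,:3]@np.array(P,float)+T[:3,3];u=np.array(k["mtx"])@q
    return u[:2]/u[2]   # col,row
def ray(c,px,k=None): # px=[row,col]
    k=k or imaging.calibration(c);T=np.array(k["camera_from_world"]);R=T[:3,:3]
    d=R.T@np.linalg.inv(np.array(k["mtx"]))@np.array([px[1],px[0],1.]);return -R.T@T[:3,3],d/np.linalg.norm(d)
def atz(c,px,z,k=None):
    o,d=ray(c,px,k);return o+d*(z-o[2])/d[2]
def tri(rs):
    A=sum(np.eye(3)-np.outer(d,d) for o,d in rs);b=sum((np.eye(3)-np.outer(d,d))@o for o,d in rs);return np.linalg.solve(A,b)
E
python3 - <<'E'
from h import *
print(env.__dict__ if hasattr(env,'__dict__') else env)
for c in ("scene","top"):
    cv2.imwrite(f"pics/{c}0.png",imaging.snapshot(c))
    for t in ["motor_base","juice_jug","sieve","small_cone","large_cone","dust_cover","tumbler"]:
        for f in (nets.tip_of,):
            r=f(c,t); print(c,t,[(np.round(x["pixel"]).tolist(),round(x["p"],2),np.round(atz(c,x["pixel"],0),3).tolist()) for x in r[:4]])
print(read_state())
E
```

```text
pics
{}
scene motor_base [([307.0, 347.0], 0.91, [0.447, 0.154, 0.0])]
scene juice_jug [([296.0, 234.0], 0.55, [0.627, 0.237, 0.0])]
scene sieve [([396.0, 296.0], 0.66, [0.433, 0.332, 0.0])]
scene small_cone [([218.0, 374.0], 0.96, [0.507, -0.062, 0.0]), ([231.0, 411.0], 0.79, [0.426, -0.066, 0.0]), ([172.0, 313.0], 0.58, [0.687, -0.118, 0.0])]
scene large_cone [([186.0, 442.0], 0.94, [0.424, -0.221, 0.0])]
scene dust_cover [([230.0, 286.0], 0.97, [0.64, 0.057, 0.0]), ([176.0, 353.0], 0.67, [0.606, -0.153, 0.0])]
scene tumbler [([177.0, 356.0], 0.58, [0.597, -0.152, 0.0])]
top motor_base [([282.0, 268.0], 0.76, [0.443, 0.154, 0.0])]
top juice_jug [([205.0, 232.0], 0.72, [0.631, 0.242, 0.0])]
top sieve [([287.0, 192.0], 0.64, [0.436, 0.333, 0.0])]
top small_cone [([181.0, 382.0], 0.9, [0.687, -0.123, 0.0]), ([290.0, 361.0], 0.73, [0.422, -0.066, 0.0]), ([251.0, 360.0], 0.7, [0.515, -0.066, 0.0])]
top large_cone [([284.0, 427.0], 0.93, [0.435, -0.222, 0.0])]
top dust_cover [([284.0, 190.0], 0.7, [0.443, 0.336, 0.0]), ([198.0, 307.0], 0.59, [0.647, 0.058, 0.0])]
top tumbler [([217.0, 393.0], 0.93, [0.597, -0.148, 0.0])]
{'t': 0.8, 'joint_pos': array([-1.37777623,  0.62839276,  0.03849571,  1.51736444, -0.02701461,
        0.99626413, -0.02000102]), 'joint_velocities': array([-1.31275206e-03, -7.79488544e-04, -4.14966368e-05,  1.12581358e-04,
       -4.19057760e-04,  5.03630517e-04, -7.59640215e-04]), 'tau': array([-1.13336646e-03, -5.63209891e+01,  1.22547548e+00, -1.93769503e+01,
        1.11356316e-02,  1.49020994e-03,  5.33801323e-07]), 'position': array([0.16633824, 0.62840688, 0.20542944]), 'eef_rot': array([-2.09408095e-05,  1.29063869e-01,  9.91636282e-01,  4.72954834e-05]), 'ft_force': array([-0.42450055,  0.30294051, -0.60699552]), 'wrist_torque': array([0.03405224, 0.00547605, 0.03759848]), 'grasp_force': 0.0, 'opening': 1.0015539938632312}
```

View pics/scene0.png

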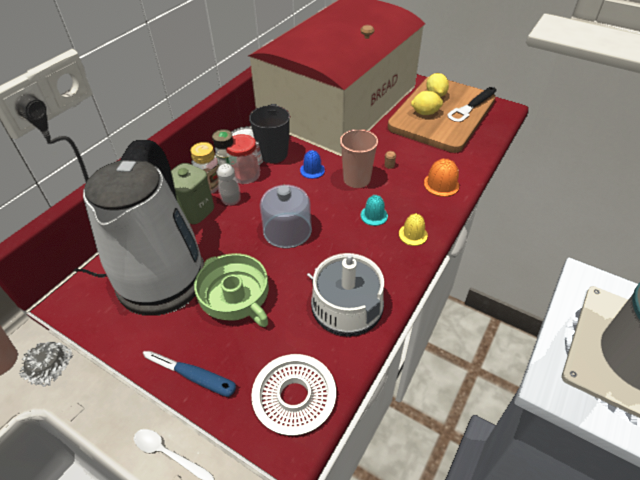

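View pics/top0.png

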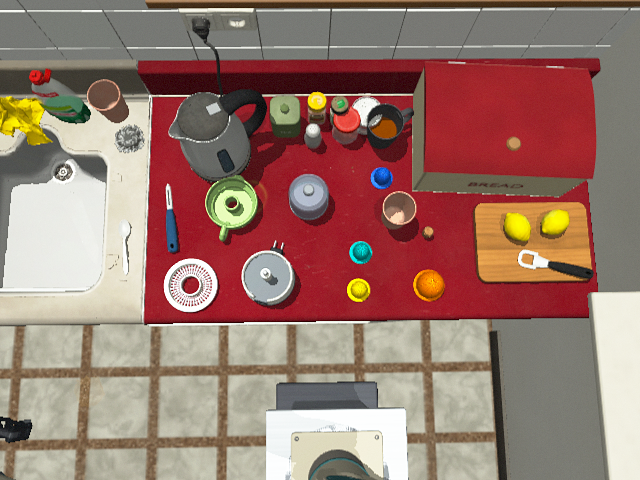

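The scene view shows the yellow cone at about (413,230), turquoise at (374,210) and blue at (312,165). The jug is at (232,288), base (348,290), sieve (294,393), cover (286,215). The top view agrees. Next I'll look closer at the base for its gap.

Run:
```python
from h import *
s=cv2.imread("pics/scene0.png");t=cv2.imread("pics/top0.png")
a=cv2.resize(s[240:340,185:395],None,fx=3.8,fy=3.8,interpolation=cv2.INTER_CUBIC)
b=cv2.resize(t[165:320,155:365],None,fx=3.8,fy=3.8,interpolation=cv2.INTER_CUBIC)
cv2.imwrite("pics/a.png",a);cv2.imwrite("pics/b.png",b)
```

```text
(no output)
```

View pics/a.png

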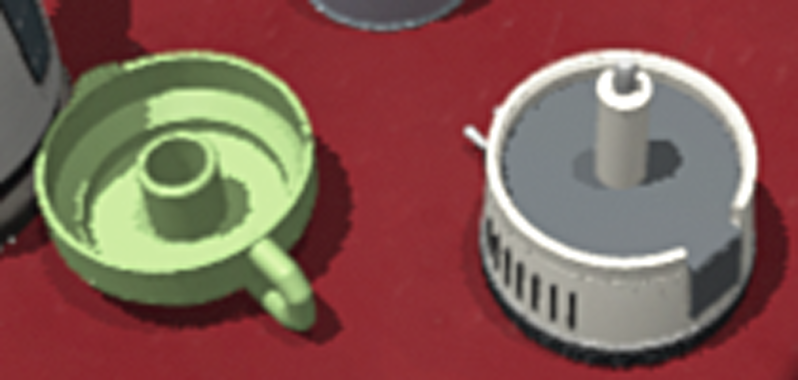

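View pics/b.png

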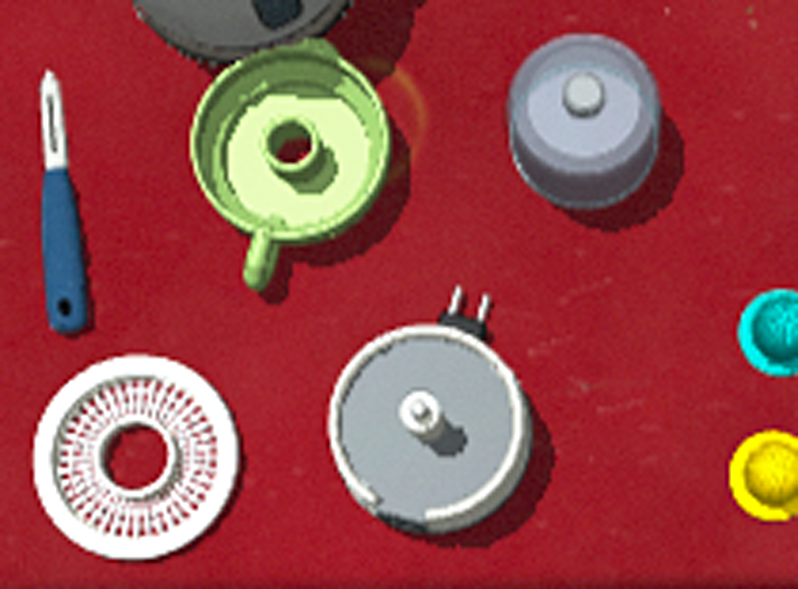

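The crops show the base's gap toward the robot and slightly left, at crop pixels (375..428, 505..520). The jug handle points toward the robot and slightly left, its end near (258,285) in the top crop. I'll take rough numbers from these.

Run:
```python
from h import *
S=lambda u,v:[240+v/3.8,185+u/3.8]
T=lambda u,v:[165+v/3.8,155+u/3.8]
def both(n,s,t):
    r1=ray("scene",S(*s));r2=ray("top",T(*t));print(n,np.round(tri([r1,r2]),4))
both("tip",(625,72),(421,408)); both("tube top",(178,158),(291,145)); both("handle end",(292,322),(257,284))
both("gapL",(688,256),(375,503)); both("gapR",(738,212),(428,520))
for c,f,e,h in (("scene",S,[(688,256),(738,212)],.074),("top",T,[(375,503),(428,520)],.074)):
    print(c,[np.round(atz(c,f(*x),h),4) for x in e])
print(np.round(atz("scene",S(178,158),.044),4),np.round(atz("top",T(291,145),.044),4))
print(np.round(atz("scene",S(625,72),.134),4),np.round(atz("top",T(421,408),.134),4))
k=imaging.calibration("wrist");print(k); print(imaging.calibration("top")["mtx"])
```

```text
tip [0.4502 0.1498 0.1225]
tube top [0.6256 0.2358 0.0425]
handle end [0.5467 0.2613 0.007 ]
gapL [0.4013 0.1808 0.0673]
gapR [0.3923 0.1501 0.0669]
scene [array([0.3982, 0.1848, 0.074 ]), array([0.3908, 0.155 , 0.074 ])]
top [array([0.4019, 0.1805, 0.074 ]), array([0.3915, 0.1495, 0.074 ])]
[0.6245 0.2365 0.044 ] [0.6255 0.2357 0.044 ]
[0.4446 0.1581 0.134 ] [0.4499 0.1493 0.134 ]
{'mtx': array([[382.2542509 ,   0.        , 311.62731354],
       [  0.        , 382.2542509 , 245.11717332],
       [  0.        ,   0.        ,   1.        ]]), 'camera_from_world': array([[ 2.56214949e-01,  9.66619487e-01,  8.16242155e-04,
        -6.51555647e-01],
       [ 9.29174244e-01, -2.46522187e-01,  2.75430638e-01,
        -3.48465785e-02],
       [ 2.66437844e-01, -6.98110157e-02, -9.61320601e-01,
         3.78555315e-01],
       [ 0.00000000e+00,  0.00000000e+00,  0.00000000e+00,
         1.00000000e+00]])}
[[606.90264475   0.         320.62993012]
 [  0.         606.90264475 234.88671565]
 [  0.           0.           1.        ]]
```

Request:
play_rows(series="-0.5 -0.25 -0.1 0 -0.2;-1 -0.5 -0.3 0 -0.2;-1 -0.5 -0.3 0 -0.2;-1 -0.5 -0.3 0 -0.2;-1 -0.5 -0.3 0 -0.2")

```text
t: 1.42
position: [0.3388, 0.4777, 0.267]
eef_rot: [0.002, 0.133, 0.991, 0.001]
ft_force: [-0.8, 1.2, -0.1]
opening: 0.601
grasp_force: 0.0
```

Request:
play_rows(series="-0.8 -0.7 0 0 -0.2;-0.8 -0.7 0 0 -0.2;-0.8 -0.7 0 0 -0.2;-0.8 -0.7 0 0 -0.2;-0.8 -0.7 0 0 -0.2;-0.8 -0.7 0 0 -0.2")

```text
t: 2.17
position: [0.4516, 0.3063, 0.2652]
eef_rot: [-0.001, 0.128, 0.992, 0.001]
ft_force: [-0.1, 0.2, 0.1]
opening: 0.6
grasp_force: 0.0
```

Run:
```python
from h import *
k=imaging.calibration("wrist");im=imaging.snapshot("wrist");cv2.imwrite("pics/w1.png",im)
s=read_state();print(s["t"],s["position"],s["eef_rot"],s["opening"])
for t in ["motor_base","juice_jug","sieve","dust_cover"]:
    r=nets.tip_of("wrist",t);print(t,[(np.round(x["pixel"]).tolist(),round(x["p"],2),np.round(atz("wrist",x["pixel"],0,k),3).tolist()) for x in r[:2]])
```

```text
2.225 [0.4514699  0.30652037 0.2652331 ] [-5.42703060e-04  1.27312563e-01  9.91862386e-01  4.72378950e-04] 0.6008828537791011
motor_base [([230.0, 183.0], 0.68, [0.447, 0.154, 0.0])]
juice_jug [([348.0, 293.0], 0.85, [0.63, 0.237, 0.0])]
sieve [([251.0, 11.0], 0.53, [0.421, -0.052, 0.0])]
dust_cover []
```

View pics/w1.png

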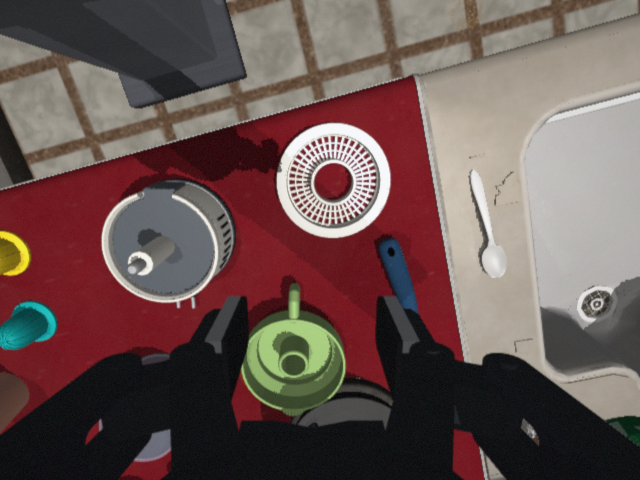

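The wrist view shows the base at (165,245) with its gap at (165,190), the sieve at (333,180) and the jug at (294,360), its handle pointing up to (293,290). Next I'll refine by fitting the known circles in all three views.

```bash
cat >> h.py <<'E'
def circ_fit(ims,R,z,x0,rng=.012,step=.0005,pol=0,arc=None):
    """ims: list of (img,calib). maximise radial gradient along projected circle; pol sign optional"""
    th=np.linspace(0,2*np.pi,180,endpoint=False) if arc is None else np.linspace(*arc,120)
    G=[]
    for im,k in ims:
        g=cv2.GaussianBlur(im,(0,0),.8).astype(np.float32);G.append((g,np.array(k["mtx"]),np.array(k["camera_from_world"])))
    def pj(K,T,P):
        q=P@T[:3,:3].T+T[:3,3];u=q@K.T;return (u[:,:2]/u[:,2:]).astype(np.float32)
    best=(-1,)
    for dx in np.arange(-rng,rng+1e-9,step):
        for dy in np.arange(-rng,rng+1e-9,step):
            s=0
            for g,K,T in G:
                v=[]
                for r in (R-.0015,R+.0015):
                    P=np.c_[x0[0]+dx+r*np.cos(th),x0[1]+dy+r*np.sin(th),np.full(len(th),z)];u=pj(K,T,P)
                    v.append(cv2.remap(g,u[:,0].reshape(1,-1),u[:,1].reshape(1,-1),cv2.INTER_LINEAR)[0])
                s+=np.abs(v[1]-v[0]).sum(1).mean()
            if s>best[0]: best=(s,x0[0]+dx,x0[1]+dy)
    return np.round(best,4)
E
python3 - <<'E'
from h import *
V={"top":(cv2.imread("pics/top0.png"),imaging.calibration("top")),"scene":(cv2.imread("pics/scene0.png"),imaging.calibration("scene")),"wrist":(cv2.imread("pics/w1.png"),imaging.calibration("wrist"))}
for n,R,z,x0 in [("base57",.057,.074,(.447,.153)),("base52",.052,.074,(.447,.153)),("post11",.011,.118,(.447,.153)),
   ("jug rim",.0605,.048,(.627,.237)),("tube18",.018,.044,(.627,.237)),("tube14",.014,.044,(.627,.237)),
   ("sieve62",.062,.0145,(.434,.333)),("sieve21",.0215,.018,(.434,.333)),("sieve51",.051,.015,(.434,.333))]:
    print(n,*[(c,circ_fit([V[c]],R,z,x0).tolist()) for c in V])
E
```

```text
base57 ('top', [209.87, 0.451, 0.152]) ('scene', [226.036, 0.448, 0.1535]) ('wrist', [335.9156, 0.4495, 0.1535])
base52 ('top', [115.1715, 0.451, 0.1525]) ('scene', [163.1249, 0.4475, 0.1545]) ('wrist', [208.298, 0.4495, 0.155])
post11 ('top', [135.2917, 0.451, 0.152]) ('scene', [187.987, 0.448, 0.153]) ('wrist', [284.4693, 0.4495, 0.153])
jug rim ('top', [140.855, 0.628, 0.2375]) ('scene', [161.2388, 0.6255, 0.238]) ('wrist', [177.2576, 0.627, 0.239])
tube18 ('top', [115.8794, 0.615, 0.227]) ('scene', [110.5076, 0.6275, 0.233]) ('wrist', [115.6843, 0.6275, 0.234])
tube14 ('top', [196.1452, 0.629, 0.238]) ('scene', [152.1173, 0.625, 0.2385]) ('wrist', [195.3828, 0.627, 0.239])
sieve62 ('top', [286.405, 0.439, 0.334]) ('scene', [379.9626, 0.436, 0.3345]) ('wrist', [430.8436, 0.4375, 0.335])
sieve21 ('top', [223.7118, 0.439, 0.3345]) ('scene', [283.5767, 0.436, 0.334]) ('wrist', [382.5751, 0.4375, 0.335])
sieve51 ('top', [128.5458, 0.439, 0.334]) ('scene', [180.5459, 0.4355, 0.3345]) ('wrist', [216.42, 0.438, 0.335])
```

```bash
cat >> h.py <<'E'
from scipy.spatial.transform import Rotation as Ro
def to(P,yaw=None):
    s=read_state();q=s["eef_rot"];R=Ro.from_quat([q[1],q[2],q[3],q[0]]).as_matrix()
    sh=R.T@(np.array(P)-s["position"])/.2
    a=np.degrees(np.arctan2(R[1,0],R[0,0]))
    print("t",round(s["t"],2),"pos",np.round(s["position"],4),"toolx",round(a,1),"op",round(s["opening"],3),"shares",np.round(sh,3),"yaw",None if yaw is None else round(-((yaw-a+180)%360-180)/30,3))
E
python3 -c "
from h import *
to([.627,.2385,.12])"
```

```text
t 2.42 pos [0.4521 0.3055 0.2653] toolx 165.3 op 0.596 shares [-0.931 -0.102  0.726] yaw None
```

Request:
play_rows(series="-0.93 -0.1 0 0 -0.2;-0.93 -0.1 0 0 -0.2;-0.93 -0.1 0.2 0 -0.2;-0.93 -0.1 0.5 0 -0.2;-0.93 -0.1 0.73 0 -0.2;-0.93 -0.1 0.73 0 -0.2;-0.93 -0.1 0.73 0 -0.2;-0.93 -0.1 0.73 0 -0.2")

```text
t: 3.42
position: [0.6294, 0.2384, 0.1225]
eef_rot: [0.002, 0.129, 0.992, 0.001]
ft_force: [0.3, -0.6, 0.2]
opening: 0.599
grasp_force: 0.0
```

Run:
```python
from h import *
to([.627,.2385,.016])
k=imaging.calibration("wrist");im=imaging.snapshot("wrist");cv2.imwrite("pics/w2.png",im)
for n,R,z in [("rim",.0605,.048),("t14",.014,.044),("t18",.018,.044)]: print(n,circ_fit([(im,k)],R,z,(.627,.2385)))
```

```text
t 3.42 pos [0.6294 0.2384 0.1225] toolx 165.2 op 0.599 shares [ 0.014 -0.004  0.533] yaw None
rim [3.109637e+02 6.260000e-01 2.400000e-01]
t14 [2.652902e+02 6.260000e-01 2.400000e-01]
t18 [164.5606   0.621    0.2405]
```

View pics/w2.png

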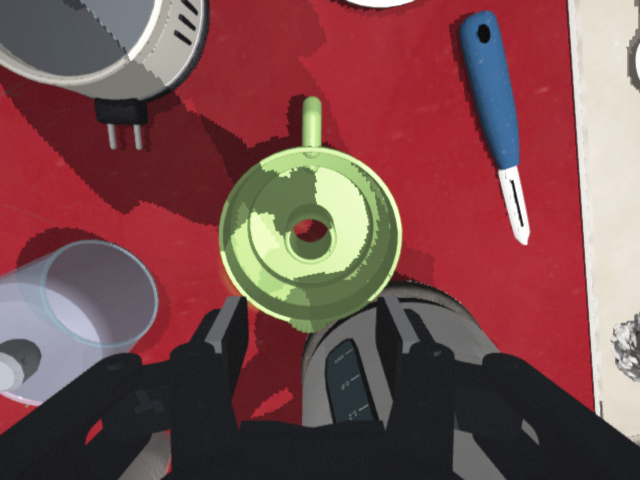

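The jug is centred below at (312,232) with its handle straight along the tool axis. The wrist fit puts it at (0.626, 0.240), 3 mm from my commanded point.

Request:
play_rows(series="0.02 0.005 0.1 0 -0.2;0.02 0.005 0.3 0 -0.2;0.02 0.005 0.45 0 -0.2;0.02 0.005 0.54 0 -0.2;0.02 0.005 0.54 0 -0.2;0.02 0.005 0.54 0 -0.2;0.02 0.005 0.54 0 1;0.02 0.005 0.54 0 1;0.02 0.005 0.54 0 1;0.02 0.005 0.54 0 1;0.02 0.005 0.54 0 1")

```text
t: 4.85
position: [0.6251, 0.2396, 0.0134]
eef_rot: [0.001, 0.129, 0.992, 0.001]
ft_force: [-1.5, -0.7, 6.0]
opening: 0.353
grasp_force: 58.9
```

Request:
play_rows(series="0 0 -0.1 0 1;0 0 -0.3 0 1;0 0 -0.55 0 1;0 0 -0.82 0 1;0 0 -0.82 0 1;0 0 -0.82 0 1;0 0 -0.82 0 1")

```text
t: 5.72
position: [0.6226, 0.2388, 0.1737]
eef_rot: [-0.002, 0.129, 0.992, -0.001]
ft_force: [0.1, -0.4, -1.8]
opening: 0.358
grasp_force: 59.7
```

Run:
```python
from h import *
k=imaging.calibration("wrist");im=imaging.snapshot("wrist");cv2.imwrite("pics/w3.png",im)
s=read_state();z=s["position"][2]-.0134
for n,R,h in [("rim",.0605,.048),("t14",.014,.044)]: print(n,s["position"],circ_fit([(im,k)],R,z+h,s["position"][:2],rng=.008))
to([.4500,.153,.18])
```

```text
rim [0.62274749 0.23886051 0.17367083] [155.2397   0.6237   0.2399]
t14 [0.62274749 0.23886051 0.17367083] [160.0258   0.6242   0.2409]
t 5.78 pos [0.6227 0.2389 0.1737] toolx 165.2 op 0.358 shares [ 0.725 -0.636 -0.028] yaw None
```

View pics/w3.png

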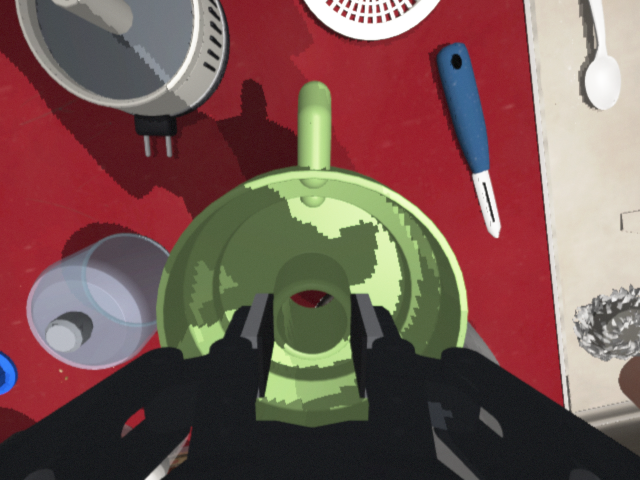

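The jug is held upright in the gripper, with its tube between the fingers at (313,300). Next I'll carry it over the base.

Request:
play_rows(series="0.25 -0.2 -0.03 0 1;0.5 -0.43 -0.03 0 1;0.73 -0.635 -0.03 0 1;0.73 -0.635 -0.03 0 1;0.73 -0.635 -0.03 0 1;0.73 -0.635 -0.03 0 1;0.73 -0.635 -0.03 0 1")

```text
t: 6.65
position: [0.4515, 0.1545, 0.1812]
eef_rot: [0.0, 0.129, 0.992, 0.0]
ft_force: [0.1, -1.2, -1.3]
opening: 0.358
grasp_force: 59.9
```

Run:
```python
from h import *
to([.4488,.1528,.10])
V=[(imaging.snapshot(c),imaging.calibration(c)) for c in ("top","scene")]
s=read_state();z=s["position"][2]-.0134
for v in V: print([circ_fit([v],R,z+h,s["position"][:2],rng=.008) for R,h in ((.0605,.048),(.014,.044))], circ_fit([v],.057,.074,(.4497,.153)))
cv2.imwrite("pics/s4.png",V[1][0]);print(s["position"],s["ft_force"])
```

```text
t 6.65 pos [0.4515 0.1545 0.1812] toolx 165.2 op 0.358 shares [ 0.011 -0.012  0.406] yaw None
[array([46.0994,  0.4469,  0.1487]), array([7.5459, 0.4589, 0.1462])] [36.8481  0.4387  0.1465]
[array([97.6202,  0.4514,  0.1552]), array([71.2674,  0.4589,  0.1622])] [125.9036   0.4497   0.149 ]
[0.45093    0.15422507 0.18114243] [-0.25657775 -0.06780646 -2.19284438]
```

Request:
play_rows(series="0.012 -0.012 0.05 0 1;0.012 -0.012 0.12 0 1;0.012 -0.012 0.2 0 1;0.012 -0.012 0.27 0 1;0.012 -0.012 0.33 0 1;0.012 -0.012 0.38 0 1;0.012 -0.012 0.42 0 1;0.012 -0.012 0.42 0 1;0.012 -0.012 0.42 0 1")

```text
t: 7.88
position: [0.4477, 0.1523, 0.0977]
eef_rot: [0.0, 0.129, 0.992, 0.0]
ft_force: [-0.2, 0.0, -1.7]
opening: 0.358
grasp_force: 59.9
```

Run:
```python
from h import *
to([.4488,.1528,.0754])
v=(imaging.snapshot("scene"),imaging.calibration("scene"));w=(imaging.snapshot("wrist"),imaging.calibration("wrist"))
s=read_state();z=s["position"][2]-.0134
print(circ_fit([v],.0605,z+.048,s["position"][:2],rng=.008));print(s["position"],s["ft_force"])
print(circ_fit([w],.0605,z+.048,s["position"][:2],rng=.008),circ_fit([w],.014,z+.044,s["position"][:2],rng=.008))
cv2.imwrite("pics/m5.png",np.hstack([cv2.resize(v[0][210:350,280:430],None,fx=2.6,fy=2.6),cv2.resize(w[0],(485,364))]))
```

```text
t 7.88 pos [0.4477 0.1523 0.0977] toolx 165.2 op 0.358 shares [-0.005  0.004  0.111] yaw None
[93.0463  0.4478  0.1528]
[0.44776172 0.15232659 0.09780379] [-0.01854082  0.08745218 -1.18797788]
[125.5303   0.4498   0.1533] [137.6635   0.4493   0.1548]
```

View pics/m5.png

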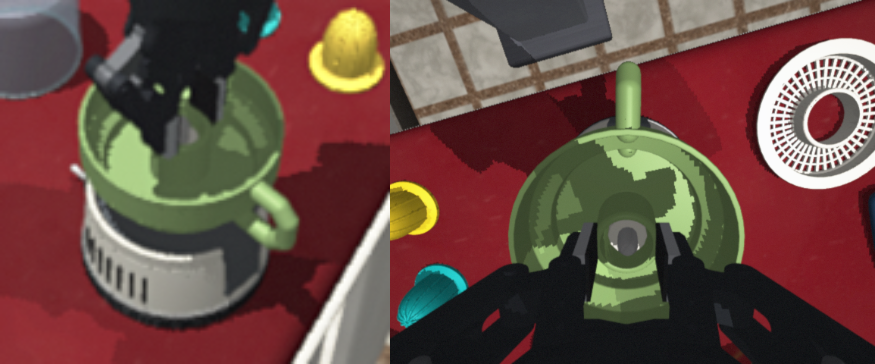

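The jug is over the base and centred, with the post seen in its bore and the handle above the gap. Now I'll lower it home.

Request:
play_rows(series="0 0 0.03 0 1;0 0 0.06 0 1;0 0 0.085 0 1;0 0 0.1 0 1;0 0 0.11 0 1;0 0 0.112 0 1;0 0 0.112 0 1")

```text
t: 8.85
position: [0.4476, 0.1526, 0.0758]
eef_rot: [0.0, 0.129, 0.992, 0.0]
ft_force: [-1.2, 0.7, 8.5]
opening: 0.36
grasp_force: 61.2
```

Request:
play_rows(series="0 0 0.112 0 -0.2;0 0 0.112 0 -0.2;0 0 0.112 0 -0.2;0 0 0.112 0 -0.2;0 0 0 0 -0.2;0 0 -0.2 0 -0.2;0 0 -0.5 0 -0.2;0 0 -0.8 0 -0.2;0 0 -0.8 0 -0.2;0 0 -0.8 0 -0.2")

```text
t: 10.1
position: [0.4469, 0.1521, 0.2352]
eef_rot: [0.0, 0.129, 0.992, 0.0]
ft_force: [-0.0, 0.1, 0.0]
opening: 0.601
grasp_force: 0.0
```

Run:
```python
from h import *
w=(imaging.snapshot("wrist"),imaging.calibration("wrist"));v=(imaging.snapshot("scene"),imaging.calibration("scene"))
for u in (v,w): print([circ_fit([u],R,h,(.449,.153),rng=.008) for R,h in ((.0605,.110),(.014,.106),(.011,.118))])
cv2.imwrite("pics/m6.png",np.hstack([cv2.resize(v[0][210:350,280:430],None,fx=2.6,fy=2.6),cv2.resize(w[0],(485,364))]))
print([circ_fit([w],R,h,(.4375,.335)) for R,h in ((.062,.0145),(.0215,.018))])
to([.4375,.335,.12])
```

```text
[array([118.5382,   0.4485,   0.1525]), array([104.8623,   0.455 ,   0.145 ]), array([1.788544e+02, 4.480000e-01, 1.530000e-01])]
[array([2.537744e+02, 4.480000e-01, 1.535000e-01]), array([1.886685e+02, 4.440000e-01, 1.545000e-01]), array([3.142469e+02, 4.480000e-01, 1.540000e-01])]
[array([4.831055e+02, 4.355000e-01, 3.355000e-01]), array([3.944326e+02, 4.355000e-01, 3.350000e-01])]
t 10.2 pos [0.4463 0.1518 0.2339] toolx 165.2 op 0.601 shares [0.276 0.875 0.569] yaw None
```

View pics/m6.png

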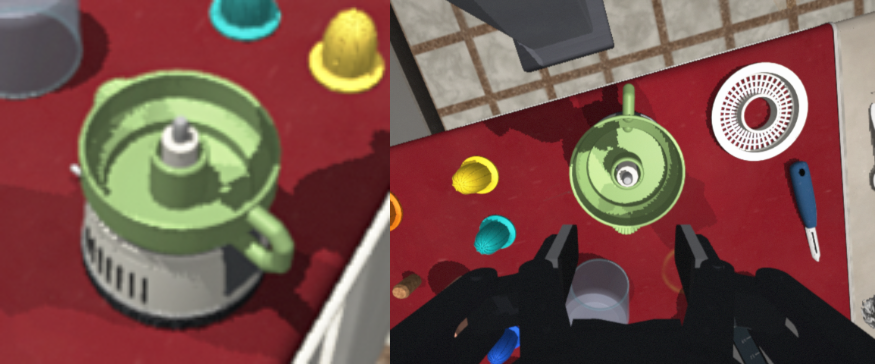

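The jug sits home: its rim circle fitted at z=0.110 is concentric with the base. On to the sieve.

Request:
play_rows(series="0.08 0.3 0 0 -0.4;0.17 0.6 0 0 -0.4;0.27 0.875 0.1 0 -0.4;0.27 0.875 0.4 0 -0.4;0.27 0.875 0.57 0 -0.4;0.27 0.875 0.57 0 -0.4;0.27 0.875 0.57 0 -0.4;0.27 0.875 0.57 0 -0.4")

```text
t: 11.2
position: [0.441, 0.3357, 0.1225]
eef_rot: [0.001, 0.129, 0.992, 0.001]
ft_force: [-0.3, -0.3, 0.1]
opening: 0.698
grasp_force: 0.0
```

Run:
```python
from h import *
w=(imaging.snapshot("wrist"),imaging.calibration("wrist"));cv2.imwrite("pics/w7.png",w[0])
r=[circ_fit([w],R,h,(.4365,.335)) for R,h in ((.062,.0145),(.0215,.018),(.025,.018))];print(r)
to([r[0][1],r[0][2],.002])
```

```text
[array([4.573415e+02, 4.365000e-01, 3.360000e-01]), array([3.743238e+02, 4.365000e-01, 3.360000e-01]), array([200.2362,   0.4365,   0.332 ])]
t 11.25 pos [0.441  0.3357 0.1225] toolx 165.2 op 0.703 shares [ 0.023 -0.006  0.603] yaw None
```

Request:
play_rows(series="0.023 -0.006 0.1 0 -0.4;0.023 -0.006 0.3 0 -0.4;0.023 -0.006 0.48 0 -0.4;0.023 -0.006 0.56 0 -0.4;0.023 -0.006 0.6 0 -0.4;0.023 -0.006 0.605 0 -0.4;0.023 -0.006 0.605 0 -0.4")

```text
t: 12.12
position: [0.4359, 0.3357, 0.001]
eef_rot: [0.001, 0.129, 0.992, 0.001]
ft_force: [-0.1, 1.1, -0.5]
opening: 0.703
grasp_force: 0.0
```

Request:
play_rows(series="0 0 0 0 1;0 0 0 0 1;0 0 0 0 1;0 0 0 0 1;0 0 -0.15 0 1;0 0 -0.3 0 1;0 0 -0.3 0 1;0 0 -0.3 0 1")

```text
t: 13.12
position: [0.4348, 0.3349, 0.0596]
eef_rot: [-0.0, 0.129, 0.992, -0.0]
ft_force: [-0.5, -0.3, 0.6]
opening: -0.001
grasp_force: 0.0
```

Run:
```python
from h import *
w=(imaging.snapshot("wrist"),imaging.calibration("wrist"));cv2.imwrite("pics/w8.png",w[0])
s=read_state();z=s["position"][2]-.001
for f in (-.003,0,.003): print(f,[circ_fit([w],R,h+z+f,s["position"][:2],rng=.008) for R,h in ((.062,.0145),(.0215,.018))])
to([.4485,.153,.18])
```

```text
-0.003 [array([84.371 ,  0.4341,  0.3337]), array([163.2056,   0.4266,   0.3277])]
0 [array([81.3212,  0.4336,  0.3327]), array([161.3282,   0.4311,   0.3327])]
0.003 [array([79.253 ,  0.4326,  0.3312]), array([163.5311,   0.4266,   0.3387])]
t 13.18 pos [0.4346 0.3347 0.0592] toolx 165.2 op 0.002 shares [-0.299 -0.861 -0.603] yaw None
```

View pics/w8.png

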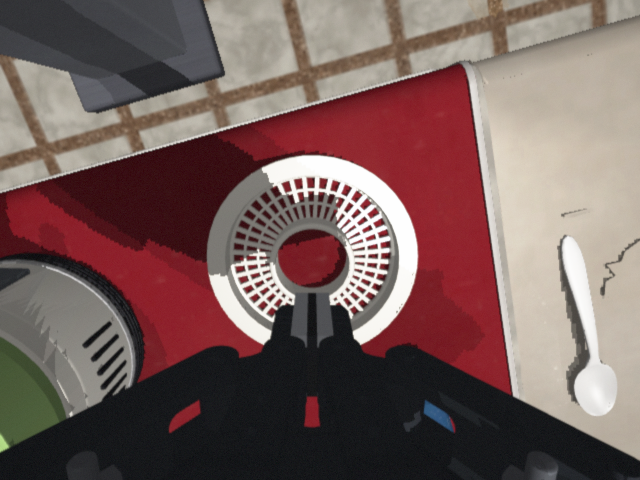

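The fingers shut above the sieve: they slid off the collar, and the sieve is still flat on the worktop at about (312,255). I'll refit it and go lower.

Run:
```python
from h import *
w=(cv2.imread("pics/w8.png"),imaging.calibration("wrist"))
r=[circ_fit([w],R,h,(.4365,.335)) for R,h in ((.062,.0145),(.0215,.018))];print(r)
to([r[0][1],r[0][2],.001])
```

```text
[array([3.884092e+02, 4.365000e-01, 3.360000e-01]), array([285.9172,   0.436 ,   0.336 ])]
t 13.18 pos [0.4346 0.3347 0.0592] toolx 165.2 op 0.002 shares [-0.008  0.009  0.291] yaw None
```

Request:
play_rows(series="0 0 0 0 -0.4;0 0 0 0 -0.4;0 0 0 0 -0.4;0 0 0 0 -0.4")

```text
t: 13.68
position: [0.4352, 0.3351, 0.0599]
eef_rot: [-0.0, 0.129, 0.992, -0.0]
ft_force: [0.4, -0.4, 0.2]
opening: 0.703
grasp_force: 0.0
```

Request:
play_rows(series="-0.006 0.006 0.12 0 -0.4;-0.006 0.006 0.25 0 -0.4;-0.006 0.006 0.3 0 -0.4;-0.006 0.006 0.315 0 -0.4;-0.006 0.006 0.325 0 -0.4;-0.006 0.006 0.325 0 -0.4")

```text
t: 14.42
position: [0.4371, 0.3363, -0.0044]
eef_rot: [0.0, 0.129, 0.992, 0.0]
ft_force: [-0.1, 0.7, 0.1]
opening: 0.696
grasp_force: 0.0
```

Request:
play_rows(series="0 0 0 0 1;0 0 0 0 1;0 0 0 0 1")

```text
t: 14.8
position: [0.4368, 0.3361, -0.0049]
eef_rot: [0.0, 0.129, 0.992, 0.0]
ft_force: [0.2, -0.0, 0.6]
opening: 0.059
grasp_force: 0.0
```

Run:
```python
from h import *
w=imaging.snapshot("wrist");v=imaging.snapshot("scene")
s=read_state();print(s["position"],s["ft_force"],s["opening"],s["grasp_force"],env.hold_point_z)
cv2.imwrite("pics/m9.png",np.hstack([cv2.resize(v[300:460,210:370],(364,364)),cv2.resize(w[:400],(430,364))]))
```

```text
[ 0.43672351  0.3360966  -0.00493719] [-0.26590466  0.86390097  0.36425874] 0.000454018594068632 0.0 0.0187
```

View pics/m9.png

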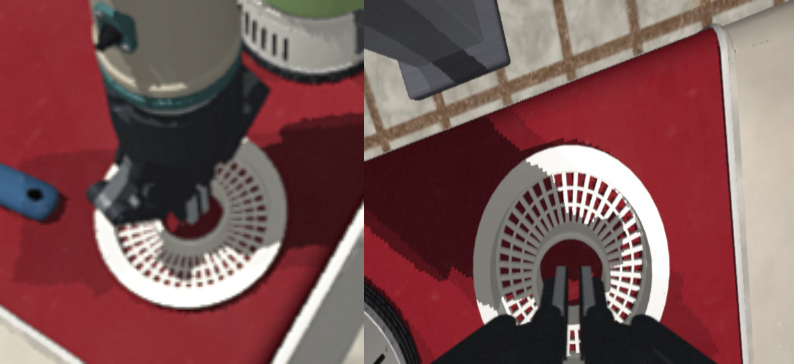

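Run:
```python
from h import *
s=read_state();p=s["position"]
for dz in (0,.01,.02,.03): print(dz,proj("wrist",p+[0,0,dz]))
k=imaging.calibration("wrist");im=imaging.snapshot("wrist")
r=[circ_fit([(im,k)],R,h,(.4365,.335)) for R,h in ((.062,.0145),(.0215,.018))];print(r,read_state()["opening"],read_state()["ft_force"])
cv2.imwrite("pics/w10.png",cv2.resize(im[180:400,200:430],None,fx=2.7,fy=2.7,interpolation=cv2.INTER_CUBIC))
```

```text
0 [308.82402804 290.11439901]
0.01 [308.68608506 298.75700122]
0.02 [308.5317991  308.42354697]
0.03 [308.35808291 319.30746413]
[array([296.9641,   0.4365,   0.336 ]), array([165.5819,   0.4365,   0.336 ])] -0.002524006058972839 [ 0.20809637 -0.1705597  -0.69490468]
```

View pics/w10.png

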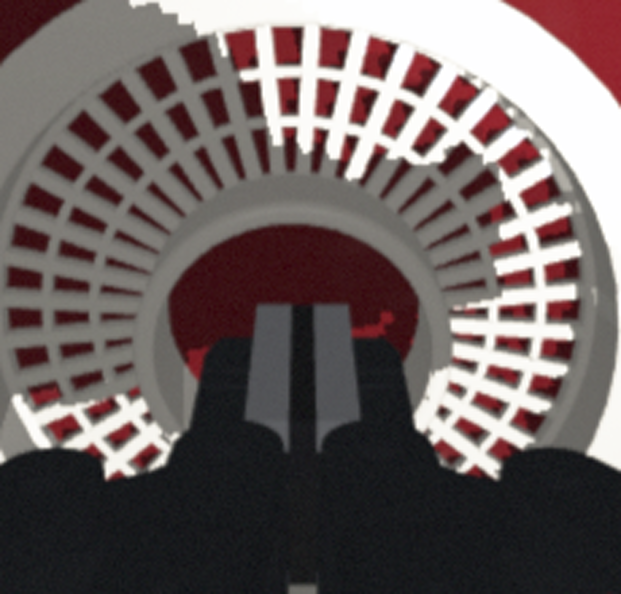

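Per this picture, the shut tips at (crop 303,305) are inside the sieve's hole. I need to see how the closing goes wrong, so I'll raise, open, descend and close in stages.

Request:
play_rows(series="0 0 -0.2 0 1;0 0 -0.25 0 -0.4;0 0 -0.25 0 -0.4;0 0 -0.25 0 -0.4;0 0 -0.1 0 -0.4;0 0 -0.02 0 -0.4;0 0 0 0 -0.4;0 0 0 0 -0.4")

```text
t: 15.95
position: [0.4366, 0.3359, -0.0052]
eef_rot: [-0.0, 0.129, 0.992, -0.0]
ft_force: [-0.1, 0.2, -0.0]
opening: 0.701
grasp_force: 0.0
```

Request:
play_rows(series="0 0 0 0 -0.3;0 0 0 0 -0.2;0 0 0 0 -0.1")

```text
t: 16.32
position: [0.4369, 0.3363, -0.0045]
eef_rot: [0.0, 0.129, 0.992, 0.0]
ft_force: [0.2, -0.2, 0.2]
opening: 0.555
grasp_force: 0.0
```

Run:
```python
from h import *
k=imaging.calibration("wrist");im=imaging.snapshot("wrist");s=read_state();print(s["opening"],s["grasp_force"],s["ft_force"],s["position"])
print(circ_fit([(im,k)],.062,.0145,(.4365,.335)))
cv2.imwrite("pics/w11.png",cv2.resize(im[180:400,180:450],None,fx=2.7,fy=2.7,interpolation=cv2.INTER_CUBIC))
```

```text
0.5526067798157913 0.0 [0.01598517 0.09196138 0.1377822 ] [ 0.43686459  0.33621331 -0.00462389]
[3.664453e+02 4.365000e-01 3.360000e-01]
```

View pics/w11.png

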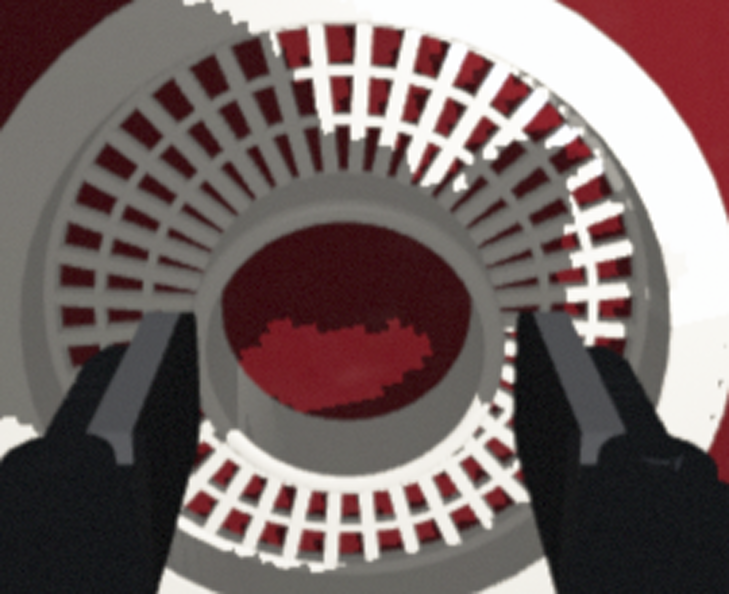

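Now the pads stand just outside the collar, at crop (197,320) and (517,320), with the sieve undisturbed at (0.4365,0.336). I'll close further in stages.

Request:
play_rows(series="0 0 0 0 -0.05;0 0 0 0 0")

```text
t: 16.62
position: [0.4367, 0.336, -0.005]
eef_rot: [-0.0, 0.129, 0.992, 0.0]
ft_force: [1.0, 1.6, 0.3]
opening: 0.499
grasp_force: 0.0
```

Request:
play_rows(series="0 0 0 0 0.05;0 0 0 0 0.1")

```text
t: 16.88
position: [0.4367, 0.336, -0.005]
eef_rot: [-0.0, 0.129, 0.992, -0.0]
ft_force: [-0.2, -0.2, -0.6]
opening: 0.453
grasp_force: 0.0
```

Request:
play_rows(series="0 0 0 0 0.2;0 0 0 0 0.2")

```text
t: 17.12
position: [0.4367, 0.336, -0.005]
eef_rot: [-0.0, 0.129, 0.992, -0.0]
ft_force: [0.4, -0.9, -1.0]
opening: 0.397
grasp_force: 0.0
```

Run:
```python
from h import *
k=imaging.calibration("wrist");im=imaging.snapshot("wrist");v=imaging.snapshot("scene");s=read_state();print(s["opening"],s["grasp_force"],s["ft_force"],s["position"])
print(circ_fit([(im,k)],.062,.0145,(.4365,.335)))
a=cv2.resize(im[180:400,180:450],(440,360),interpolation=cv2.INTER_CUBIC);b=cv2.resize(v[340:440,245:345],(360,360),interpolation=cv2.INTER_CUBIC)
cv2.imwrite("pics/m12.png",np.hstack([a,b]))
```

```text
0.40096257082200704 0.0 [ 0.02784811 -0.81281468 -0.14856673] [ 0.43669551  0.33606625 -0.00499321]
[3.490047e+02 4.360000e-01 3.360000e-01]
```

View pics/m12.png

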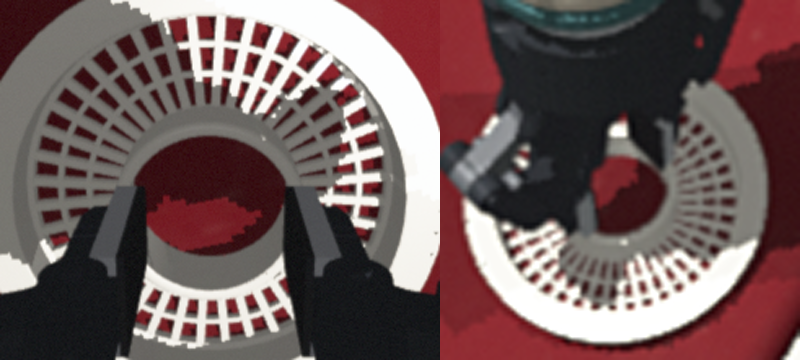

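The pads pass over the collar with no force, so the tips stand higher than the reported TCP; seen against their 11 mm half-width, that fits roughly 20 mm. I'll open and feel my way down in small steps.

Request:
play_rows(series="0 0 0 0 -0.4;0 0 0 0 -0.4;0 0 0.02 0 -0.4;0 0 0.02 0 -0.4")

```text
t: 17.73
position: [0.4364, 0.3358, -0.0094]
eef_rot: [-0.0, 0.129, 0.992, -0.0]
ft_force: [0.4, 0.7, -0.4]
opening: 0.699
grasp_force: 0.0
```

Request:
play_rows(series="0 0 0.015 0 -0.4;0 0 0.015 0 -0.4")

```text
t: 17.98
position: [0.4365, 0.3359, -0.0123]
eef_rot: [-0.0, 0.129, 0.992, -0.0]
ft_force: [0.6, 0.1, -0.1]
opening: 0.701
grasp_force: 0.0
```

Request:
play_rows(series="0 0 0.015 0 -0.4;0 0 0.015 0 -0.4")

```text
t: 18.23
position: [0.4366, 0.3359, -0.0152]
eef_rot: [-0.0, 0.129, 0.992, -0.0]
ft_force: [-0.4, 0.1, -0.1]
opening: 0.699
grasp_force: 0.0
```

Request:
play_rows(series="0 0 0.015 0 -0.4;0 0 0.015 0 -0.4")

```text
t: 18.48
position: [0.4365, 0.3359, -0.0182]
eef_rot: [-0.0, 0.129, 0.992, -0.0]
ft_force: [-0.2, 0.2, -0.2]
opening: 0.699
grasp_force: 0.0
```

Request:
play_rows(series="0 0 0 0 0;0 0 0 0 0;0 0 0 0 0")

```text
t: 18.85
position: [0.4366, 0.336, -0.0173]
eef_rot: [-0.0, 0.129, 0.992, -0.0]
ft_force: [-0.4, -0.4, 7.6]
opening: 0.539
grasp_force: 60.2
```

The collar is gripped now, at opening 0.54 and 60 N. The physical tips stand about 15 mm above the reported TCP, so I'll allow for that from here on. Lift.

Request:
play_rows(series="0 0 -0.05 0 1;0 0 -0.2 0 1;0 0 -0.45 0 1;0 0 -0.7 0 1;0 0 -0.8 0 1;0 0 -0.8 0 1;0 0 -0.8 0 1")

```text
t: 19.73
position: [0.436, 0.3355, 0.1412]
eef_rot: [-0.001, 0.129, 0.992, -0.001]
ft_force: [-0.4, -0.7, -1.0]
opening: 0.533
grasp_force: 61.5
```

Run:
```python
from h import *
V={c:(imaging.snapshot(c),imaging.calibration(c)) for c in ("wrist","scene")}
s=read_state();z=s["position"][2]+.0173;print(s["position"],s["opening"],s["grasp_force"])
for c in V: print(c,[circ_fit([V[c]],R,h+z,s["position"][:2],rng=.008) for R,h in ((.062,.0145),(.0215,.018))])
to([.4488,.1533,.14])
cv2.imwrite("pics/w13.png",V["wrist"][0])
```

```text
[0.43589222 0.33536182 0.14063916] 0.5334917513966312 61.5241892170161
wrist [array([196.8263,   0.4364,   0.3364]), array([190.5597,   0.4364,   0.3374])]
scene [array([236.8317,   0.4349,   0.3354]), array([80.6339,  0.4344,  0.3339])]
t 19.82 pos [0.4359 0.3354 0.1406] toolx 165.2 op 0.533 shares [-0.295 -0.863  0.005] yaw None
```

Request:
play_rows(series="-0.1 -0.28 0 0 1;-0.2 -0.57 0 0 1;-0.294 -0.864 0 0 1;-0.294 -0.864 0 0 1;-0.294 -0.864 0 0 1;-0.294 -0.864 0 0 1;-0.294 -0.864 0 0 1")

```text
t: 20.7
position: [0.4491, 0.1554, 0.1418]
eef_rot: [-0.0, 0.128, 0.992, 0.0]
ft_force: [0.4, -0.2, -1.1]
opening: 0.534
grasp_force: 61.6
```

```bash
cat > chk.py <<'E'
from h import *
import sys
off=float(sys.argv[1]);feats=eval(sys.argv[2]);T=eval(sys.argv[3])
V={c:(imaging.snapshot(c),imaging.calibration(c)) for c in ("wrist","scene")}
s=read_state();z=s["position"][2]+off;print(s["position"],s["ft_force"],s["opening"],s["grasp_force"])
for c in V: print(c,[circ_fit([V[c]],R,h+z,s["position"][:2],rng=.008).tolist() for R,h in feats])
to(T); cv2.imwrite(sys.argv[4],V["wrist"][0])
E
python3 chk.py .0173 "((.062,.0145),(.0215,.018))" "[.4485,.153,.0807]" pics/w14.png
```

```text
[0.44912683 0.15489942 0.14185708] [-0.13731365  0.2288791  -0.81433405] 0.5319984072109197 61.60550879314542
wrist [[252.614, 0.4491, 0.1564], [203.1639, 0.4496, 0.1574]]
scene [[197.1772, 0.4486, 0.1559], [68.6128, 0.4476, 0.1529]]
t 20.8 pos [0.4491 0.1549 0.1419] toolx 165.3 op 0.532 shares [ 0.001 -0.01   0.306] yaw None
```

Request:
play_rows(series="0 -0.011 0 0 1;0 -0.011 0.06 0 1;0 -0.011 0.12 0 1;0 -0.011 0.17 0 1;0 -0.011 0.2 0 1;0 -0.011 0.2 0 1;0 -0.011 0.2 0 1")

```text
t: 21.68
position: [0.449, 0.1519, 0.1021]
eef_rot: [0.0, 0.129, 0.992, 0.0]
ft_force: [-0.8, 0.9, -1.2]
opening: 0.532
grasp_force: 61.6
```

```bash
python3 chk.py .0173 "((.062,.0145),(.0215,.018))" "[.4485,.153,.0807]" pics/w15.png
```

```text
[0.44903817 0.15192487 0.10231038] [ 0.12797275 -0.22152599 -0.74973961] 0.5364612942471959 61.60602201707661
wrist [[256.7657, 0.449, 0.1529], [196.935, 0.4495, 0.1539]]
scene [[198.1952, 0.4485, 0.1524], [61.7251, 0.457, 0.1599]]
t 21.77 pos [0.449  0.1519 0.1023] toolx 165.2 op 0.536 shares [0.004 0.004 0.108] yaw None
```

Request:
play_rows(series="0 0.003 0.03 0 1;0 0.003 0.06 0 1;0 0.003 0.08 0 1;0 0.003 0.095 0 1;0 0.003 0.105 0 1;0 0.003 0.108 0 1;0 0.003 0.108 0 1")

```text
t: 22.65
position: [0.4488, 0.1523, 0.081]
eef_rot: [-0.0, 0.129, 0.992, 0.0]
ft_force: [-2.3, -1.3, 7.1]
opening: 0.532
grasp_force: 62.5
```

Request:
play_rows(series="0 0 0 0 -0.3;0 0 0 0 -0.3;0 0 0 0 -0.3;0 0 -0.1 0 -0.3;0 0 -0.3 0 -0.3;0 0 -0.6 0 -0.3;0 0 -0.8 0 -0.3;0 0 -0.8 0 -0.3;0 0 -0.8 0 -0.3")

```text
t: 23.78
position: [0.4482, 0.1522, 0.2397]
eef_rot: [-0.001, 0.129, 0.992, -0.0]
ft_force: [-0.7, -0.3, -1.5]
opening: 0.646
grasp_force: 0.0
```

Run:
```python
from h import *
V={c:(imaging.snapshot(c),imaging.calibration(c)) for c in ("wrist","scene")}
for c in V:
    print(c,[circ_fit([V[c]],R,h,(.449,.153),rng=.008).tolist() for R,h in ((.062,.1125),(.0215,.116),(.011,.118))])
    print([(np.round(x["pixel"]).tolist(),round(x["p"],2),np.round(atz(c,x["pixel"],0,V[c][1]),3).tolist()) for x in nets.tip_of(c,"small_cone")])
    print([circ_fit([V[c]],.027,.003,(.423,-.066),rng=.012).tolist()])
to([.424,-.066,.12])
cv2.imwrite("pics/m16.png",np.hstack([cv2.resize(V["scene"][0][210:350,280:430],None,fx=2.6,fy=2.6),cv2.resize(V["wrist"][0],(400,364))]))
```

```text
wrist [[442.3649, 0.449, 0.1535], [320.3925, 0.4485, 0.1535], [319.9861, 0.448, 0.154]]
[([228.0, 121.0], 0.97, [0.42, -0.055, 0.0]), ([437.0, 155.0], 0.97, [0.691, -0.12, -0.0]), ([301.0, 145.0], 0.59, [0.509, -0.062, 0.0])]
[[194.1738, 0.42, -0.0565]]
scene [[250.2508, 0.4485, 0.152], [155.0408, 0.4485, 0.152], [168.1194, 0.448, 0.153]]
[([215.0, 372.0], 0.89, [0.513, -0.067, 0.0]), ([234.0, 413.0], 0.59, [0.419, -0.06, 0.0])]
[[133.4155, 0.42, -0.057]]
t 23.98 pos [0.4481 0.1521 0.2391] toolx 165.2 op 0.649 shares [-0.164 -1.084  0.597] yaw None
```

View pics/m16.png

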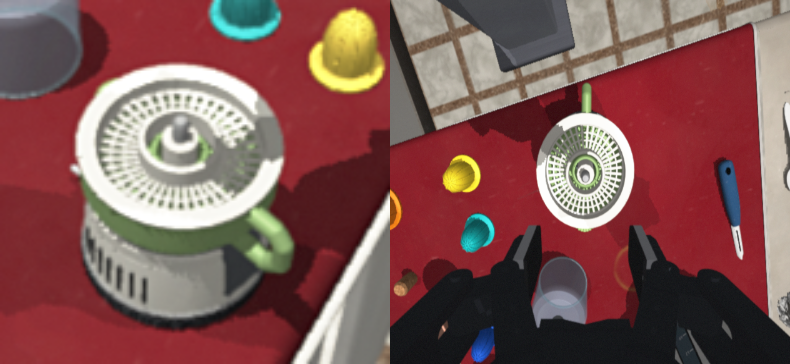

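I've now viewed 15 pictures, one over the limit of 14, so from here I'll work from numbers only. The sieve is home: its flange circle at z=0.1125 is concentric with the base in both views. The yellow cone fits at (0.420,-0.057) in both views.

Request:
play_rows(series="-0.04 -0.3 0 0 -0.3;-0.08 -0.6 0 0 -0.3;-0.13 -0.9 0 0 -0.3;-0.13 -1 0.1 0 -0.3;-0.13 -1 0.35 0 -0.3;-0.13 -1 0.6 0 -0.3;-0.13 -1 0.6 0 -0.3;-0.13 -1 0.6 0 -0.3")

```text
t: 24.98
position: [0.4235, -0.0477, 0.1212]
eef_rot: [0.0, 0.129, 0.992, -0.0]
ft_force: [0.7, 0.2, 0.6]
opening: 0.647
grasp_force: 0.0
```

Run:
```python
from h import *
w=(imaging.snapshot("wrist"),imaging.calibration("wrist"))
r=[circ_fit([w],.027,h,(.42,-.0567),rng=.01).tolist() for h in (.002,.004)];print(r)
# yellow check: colour of a spot on the cone
c,ro=proj("wrist",[.42,-.0567,.03]).astype(int);print("BGR",w[0][ro,c],ro,c)
m=cv2.inRange(cv2.cvtColor(w[0],cv2.COLOR_BGR2HSV),(22,120,80),(34,255,255));n,l,st,ce=cv2.connectedComponentsWithStats(m);i=1+st[1:,4].argmax();print(st[i],ce[i])
to([r[0][1],r[0][2],-.015])
```

```text
[[246.1426, 0.4225, -0.0567], [255.4952, 0.422, -0.0562]]
BGR [ 54 229 247] 237 295
[ 263  196   71   71 3821] [297.98953154 230.02433918]
t 25.02 pos [ 0.4241 -0.0477  0.1217] toolx 165.2 op 0.649 shares [-0.002 -0.046  0.684] yaw None
```

Request:
play_rows(series="0.003 -0.045 0.1 0 -0.3;0.003 -0.045 0.3 0 -0.3;0.003 -0.045 0.5 0 -0.3;0.003 -0.045 0.62 0 -0.3;0.003 -0.045 0.664 0 -0.3;0.003 -0.045 0.664 0 -0.3;0.003 -0.045 0.664 0 -0.3")

```text
t: 25.9
position: [0.4231, -0.0558, -0.0098]
eef_rot: [-0.0, 0.129, 0.992, 0.001]
ft_force: [0.0, 0.2, -0.8]
opening: 0.649
grasp_force: 0.0
```

Request:
play_rows(series="0 0 0 0 0;0 0 0 0 0.3;0 0 0 0 0.3;0 0 0 0 1;0 0 0 0 1")

```text
t: 26.52
position: [0.423, -0.0559, -0.009]
eef_rot: [0.0, 0.13, 0.991, 0.001]
ft_force: [0.4, 0.2, 11.5]
opening: 0.402
grasp_force: 58.9
```

Request:
play_rows(series="0 0 -0.05 0 1;0 0 -0.2 0 1;0 0 -0.45 0 1;0 0 -0.7 0 1;0 0 -0.85 0 1;0 0 -0.85 0 1;0 0 -0.85 0 1")

```text
t: 27.4
position: [0.4217, -0.0557, 0.1591]
eef_rot: [-0.002, 0.129, 0.992, 0.001]
ft_force: [0.2, 0.1, -0.1]
opening: 0.4
grasp_force: 60.1
```

```bash
python3 chk.py .0095 "((.027,.002),(.027,.004))" "[.448,.153,.16]" pics/w17.png
```

```text
[ 0.42125225 -0.05606445  0.15860096] [-0.79944408 -0.94417651 -0.42387518] 0.39957912742070884 60.11377226735931
wrist [[130.2349, 0.4203, -0.0536], [130.7533, 0.4198, -0.0536]]
scene [[75.3847, 0.4198, -0.0556], [76.069, 0.4188, -0.0531]]
t 27.5 pos [ 0.4213 -0.0561  0.1586] toolx 165.1 op 0.4 shares [ 0.139  1.045 -0.006] yaw None
```

Request:
play_rows(series="0.04 0.3 0 0 1;0.08 0.6 0 0 1;0.12 0.9 0 0 1;0.135 1 0 0 1;0.135 1 0 0 1;0.135 1 0 0 1;0.135 1 0 0 1")

```text
t: 28.38
position: [0.447, 0.1422, 0.1593]
eef_rot: [-0.002, 0.131, 0.991, -0.0]
ft_force: [-0.5, 0.1, -0.5]
opening: 0.398
grasp_force: 60.1
```

```bash
python3 chk.py .0095 "((.027,.002),(.027,.004))" "[.449,.153,.1085]" pics/w18.png
```

```text
[0.44712688 0.14267411 0.15945752] [-0.42870135 -0.57153676 -1.27151932] 0.4032786298605794 60.11620803619735
wrist [[144.3112, 0.4451, 0.1437], [146.859, 0.4446, 0.1442]]
scene [[81.9956, 0.4446, 0.1437], [82.4671, 0.4436, 0.1452]]
t 28.48 pos [0.4471 0.1427 0.1595] toolx 165.0 op 0.403 shares [0.003 0.052 0.255] yaw None
```

Request:
play_rows(series="-0.006 0.051 0 0 1;-0.006 0.051 0.05 0 1;-0.006 0.051 0.1 0 1;-0.006 0.051 0.14 0 1;-0.006 0.051 0.14 0 1;-0.006 0.051 0.14 0 1")

```text
t: 29.22
position: [0.4509, 0.1532, 0.1314]
eef_rot: [-0.002, 0.129, 0.992, -0.0]
ft_force: [0.3, 0.1, -0.4]
opening: 0.4
grasp_force: 60.1
```

```bash
python3 chk.py .0095 "((.027,.002),(.027,.004))" "[.4505,.1525,.1085]" pics/w19.png
```

```text
[0.4510267  0.15335156 0.13158091] [-0.22734498 -0.15449487 -0.57836203] 0.40500649329650296 60.117077777395025
wrist [[134.7706, 0.4495, 0.1554], [135.7027, 0.449, 0.1549]]
scene [[85.1684, 0.4485, 0.1539], [85.8105, 0.448, 0.1554]]
t 29.32 pos [0.451  0.1534 0.1316] toolx 165.2 op 0.405 shares [ 0.001 -0.005  0.115] yaw None
```

Request:
play_rows(series="0 -0.006 0 0 1;0 -0.006 0.03 0 1;0 -0.006 0.05 0 1;0 -0.006 0.065 0 1")

```text
t: 29.82
position: [0.4502, 0.1522, 0.1179]
eef_rot: [-0.002, 0.129, 0.992, -0.0]
ft_force: [1.2, -0.5, -0.0]
opening: 0.401
grasp_force: 60.1
```

Request:
play_rows(series="0 0 0.015 0 1;0 0 0.03 0 1;0 0 0.042 0 1;0 0 0.05 0 1;0 0 0.05 0 1")

```text
t: 30.45
position: [0.4504, 0.1522, 0.109]
eef_rot: [-0.002, 0.129, 0.992, 0.001]
ft_force: [-2.6, -0.5, 8.4]
opening: 0.398
grasp_force: 61.3
```

Request:
play_rows(series="0 0 0.05 0 0;0 0 0.05 0 -0.2;0 0 0.05 0 -0.2;0 0 0 0 -0.2;0 0 -0.2 0 -0.2;0 0 -0.45 0 -0.2;0 0 -0.7 0 -0.2;0 0 -0.7 0 -0.2;0 0 -0.7 0 -0.2")

```text
t: 31.58
position: [0.4503, 0.1524, 0.2484]
eef_rot: [-0.002, 0.129, 0.992, 0.0]
ft_force: [0.1, -0.4, 0.3]
opening: 0.6
grasp_force: 0.0
```

Run:
```python
from h import *
V={c:(imaging.snapshot(c),imaging.calibration(c)) for c in ("wrist","scene")}
for c in V:
    print(c,"cone",[circ_fit([V[c]],.027,h,(.449,.153),rng=.008).tolist() for h in (.119,.121,.123)],"sieve",circ_fit([V[c]],.062,.1125,(.449,.153),rng=.008).tolist())
    print("cover",[circ_fit([V[c]],R,h,(.645,.06),rng=.015).tolist() for R,h in ((.047,0.001),(.047,.085),(.013,.107))])
    print([(np.round(x["pixel"]).tolist(),round(x["p"],2),np.round(atz(c,x["pixel"],0,V[c][1]),3).tolist()) for x in nets.tip_of(c,"dust_cover")])
to([.645,.06,.2])
```

```text
wrist cone [[178.2207, 0.4485, 0.1535], [178.5045, 0.448, 0.154], [175.0759, 0.448, 0.154]] sieve [453.9487, 0.449, 0.1535]
cover [[60.5753, 0.6375, 0.059], [49.6336, 0.63, 0.07], [61.6217, 0.6335, 0.0455]]
[([367.0, 278.0], 0.88, [0.638, 0.061, 0.0])]
scene cone [[113.2778, 0.449, 0.1515], [113.2755, 0.4485, 0.153], [112.6344, 0.448, 0.154]] sieve [257.3893, 0.4485, 0.152]
cover [[54.7877, 0.637, 0.0585], [68.7454, 0.6325, 0.064], [72.451, 0.637, 0.0555]]
[([226.0, 285.0], 0.9, [0.648, 0.05, 0.0])]
t 31.77 pos [0.4501 0.152  0.2475] toolx 165.2 op 0.605 shares [-1.061 -0.194  0.232] yaw None
```

The cone is home, concentric in both views at z=0.118. On to the dust cover.

Request:
play_rows(series="-0.3 -0.06 0 0 -0.2;-0.6 -0.13 0 0 -0.2;-0.9 -0.2 0.1 0 -0.2;-1 -0.215 0.2 0 -0.2;-1 -0.215 0.2 0 -0.2;-1 -0.215 0.2 0 -0.2;-1 -0.215 0.2 0 -0.2")

```text
t: 32.65
position: [0.6326, 0.0604, 0.2085]
eef_rot: [-0.002, 0.129, 0.992, 0.0]
ft_force: [0.4, -0.6, -0.0]
opening: 0.598
grasp_force: 0.0
```

Run:
```python
from h import *
V={c:(imaging.snapshot(c),imaging.calibration(c)) for c in ("wrist","scene","top")}
for c in V: print(c,[circ_fit([V[c]],R,h,(.638,.058),rng=.012).tolist() for R,h in ((.047,0.001),(.047,.085),(.013,.107),(.013,.104))])
# knob by grey segmentation through net
for c in ("wrist","top"):
    r=nets.silhouettes(c,"dust_cover")
    for x in r[:2]:
        m=x["pixels"];ys,xs=np.nonzero(m);print(c,round(x["p"],2),np.round(x["pixel"]),xs.min(),xs.max(),ys.min(),ys.max())
cv2.imwrite("pics/w20.png",V["wrist"][0])
to([.637,.058,.07])
```

```text
wrist [[97.6804, 0.6385, 0.059], [137.4301, 0.6335, 0.059], [188.3665, 0.6365, 0.059], [188.9424, 0.6375, 0.059]]
scene [[54.5618, 0.637, 0.0585], [66.8512, 0.6325, 0.064], [77.2026, 0.6275, 0.07], [77.3258, 0.6295, 0.0675]]
top [[66.7356, 0.639, 0.0555], [55.2291, 0.6435, 0.0575], [77.7042, 0.6365, 0.0555], [77.6188, 0.6375, 0.0555]]
wrist 0.61 [230. 309.] 253 366 169 287
top 0.85 [196. 307.] 289 328 175 218
t 32.9 pos [0.633  0.06   0.2082] toolx 165.2 op 0.602 shares [-0.024 -0.005  0.691] yaw None
```

Request:
play_rows(series="-0.022 0 0.1 0 -0.2;-0.022 0 0.3 0 -0.2;-0.022 0 0.5 0 -0.2;-0.022 0 0.6 0 -0.2;-0.022 0 0.645 0 -0.2;-0.022 0 0.648 0 -0.2;-0.022 0 0.648 0 -0.2")

```text
t: 33.78
position: [0.6379, 0.0582, 0.0793]
eef_rot: [-0.001, 0.129, 0.992, 0.0]
ft_force: [-0.3, 0.6, 0.0]
opening: 0.6
grasp_force: 0.0
```

Request:
play_rows(series="0 0 0 0 0.2;0 0 0 0 0.4;0 0 0 0 0.6;0 0 0 0 1;0 0 0 0 1")

```text
t: 34.4
position: [0.6373, 0.0575, 0.079]
eef_rot: [-0.001, 0.129, 0.992, -0.0]
ft_force: [-1.7, -1.5, 5.6]
opening: 0.241
grasp_force: 58.6
```

Request:
play_rows(series="0 0 -0.05 0 1;0 0 -0.2 0 1;0 0 -0.45 0 1;0 0 -0.7 0 1;0 0 -0.97 0 1;0 0 -0.97 0 1;0 0 -0.97 0 1")

```text
t: 35.28
position: [0.6369, 0.0591, 0.2715]
eef_rot: [-0.002, 0.129, 0.992, 0.001]
ft_force: [0.1, -0.2, -2.5]
opening: 0.242
grasp_force: 58.9
```

```bash
python3 chk.py -.079 "((.047,.001),(.047,.085),(.013,.105))" "[.4488,.1533,.275]" pics/w21.png
```

```text
[0.63644793 0.05901739 0.27034915] [ 0.00129343 -0.07000368 -1.24152595] 0.23912872855373116 58.92537524923682
wrist [[96.0498, 0.6374, 0.0605], [128.8758, 0.6314, 0.058], [254.5121, 0.6349, 0.061]]
scene [[51.0485, 0.6364, 0.059], [51.3804, 0.6284, 0.067], [71.3126, 0.6379, 0.051]]
t 35.38 pos [0.6364 0.059  0.2703] toolx 165.2 op 0.239 shares [ 1.028  0.216 -0.017] yaw None
```

Request:
play_rows(series="0.25 0.05 -0.02 0 1;0.5 0.1 -0.02 0 1;0.75 0.16 -0.02 0 1;1 0.21 -0.02 0 1;1 0.21 -0.02 0 1;1 0.21 -0.02 0 1;1 0.21 -0.02 0 1;1 0.21 -0.02 0 1")

```text
t: 36.38
position: [0.4558, 0.1491, 0.2766]
eef_rot: [-0.002, 0.13, 0.992, -0.0]
ft_force: [-0.1, -0.4, -2.1]
opening: 0.239
grasp_force: 58.9
```

```bash
python3 chk.py -.079 "((.047,.001),(.047,.085),(.013,.105))" "[.4483,.1528,.18]" pics/w22.png
```

```text
[0.4555025  0.14933305 0.27663757] [ 0.08733967 -1.22806508 -1.16070588] 0.24303529503207572 58.91602314077318
wrist [[102.4956, 0.4485, 0.1493], [100.002, 0.4525, 0.1553], [229.3261, 0.4535, 0.1513]]
scene [[67.0023, 0.456, 0.1498], [63.5025, 0.4515, 0.1573], [86.8626, 0.4635, 0.1513]]
t 36.48 pos [0.4555 0.1493 0.2766] toolx 165.1 op 0.243 shares [0.038 0.008 0.483] yaw None
```

Request:
play_rows(series="0.039 0.008 0 0 1;0.039 0.008 0.1 0 1;0.039 0.008 0.2 0 1;0.039 0.008 0.3 0 1;0.039 0.008 0.36 0 1;0.039 0.008 0.375 0 1;0.039 0.008 0.375 0 1;0.039 0.008 0.375 0 1")

```text
t: 37.48
position: [0.4481, 0.1537, 0.2023]
eef_rot: [-0.001, 0.129, 0.992, 0.0]
ft_force: [0.6, 0.6, -0.8]
opening: 0.239
grasp_force: 58.9
```

```bash
python3 chk.py -.079 "((.047,.001),(.045,.001),(.013,.105))" "[.4483,.1528,.18]" pics/w23.png
```

```text
[0.44791475 0.15376717 0.20221401] [-0.31341488 -0.83042109 -0.57334887] 0.24418661475469905 58.92331169452518
wrist [[129.5404, 0.4444, 0.1553], [119.7162, 0.4424, 0.1528], [227.1125, 0.4459, 0.1558]]
scene [[102.1828, 0.4409, 0.1608], [92.511, 0.4399, 0.1618], [91.4183, 0.4444, 0.1618]]
t 37.58 pos [0.4479 0.1538 0.2022] toolx 165.2 op 0.244 shares [-0.003 -0.004  0.111] yaw None
```

Request:
play_rows(series="-0.005 -0.005 0.02 0 1;-0.005 -0.005 0.04 0 1;-0.005 -0.005 0.06 0 1;-0.005 -0.005 0.075 0 1;-0.005 -0.005 0.085 0 1")

```text
t: 38.2
position: [0.4482, 0.1524, 0.1845]
eef_rot: [-0.002, 0.129, 0.992, -0.0]
ft_force: [0.3, 0.4, -0.8]
opening: 0.24
grasp_force: 58.9
```

Request:
play_rows(series="0 0 0.01 0 1;0 0 0.018 0 1;0 0 0.025 0 1;0 0 0.028 0 1;0 0 0.028 0 1")

```text
t: 38.83
position: [0.4483, 0.1525, 0.1801]
eef_rot: [-0.002, 0.129, 0.992, 0.001]
ft_force: [-2.5, -0.8, 10.4]
opening: 0.241
grasp_force: 61.1
```

Request:
play_rows(series="0 0 0 0 0.3;0 0 0 0 0;0 0 0 0 0;0 0 0 0 0;0 0 -0.15 0 0;0 0 -0.35 0 0;0 0 -0.5 0 0;0 0 -0.5 0 0;0 0 -0.5 0 0;0 0 -0.5 0 0")

```text
t: 40.08
position: [0.4478, 0.1523, 0.2781]
eef_rot: [-0.003, 0.129, 0.992, -0.001]
ft_force: [-0.1, -0.3, 0.5]
opening: 0.5
grasp_force: 0.0
```

Run:
```python
from h import *
V={c:(imaging.snapshot(c),imaging.calibration(c)) for c in ("wrist","scene")}
for c in V: print(c,"knob",[circ_fit([V[c]],.013,h,(.449,.153),rng=.01).tolist() for h in (.205,.207)],"top",circ_fit([V[c]],.047,.186,(.449,.153),rng=.01).tolist(),"sieve",circ_fit([V[c]],.062,.1125,(.449,.153),rng=.008).tolist(),"jug",circ_fit([V[c]],.0605,.110,(.449,.153),rng=.008).tolist())
v=V["scene"]
print("orange",circ_fit([v],.037,.002,(.43,-.222)).tolist(),"before",circ_fit([(cv2.imread("pics/scene0.png"),v[1])],.037,.002,(.43,-.222)).tolist())
s=read_state();print(s["t"],s["position"],s["opening"],s["ft_force"])
```

```text
wrist knob [[235.58, 0.448, 0.154], [236.3223, 0.4475, 0.154]] top [178.0663, 0.444, 0.1545] sieve [311.9086, 0.4495, 0.154] jug [216.0396, 0.4475, 0.1545]
scene knob [[107.397, 0.444, 0.162], [106.1701, 0.443, 0.163]] top [75.4715, 0.445, 0.1595] sieve [211.5315, 0.4485, 0.1525] jug [155.8861, 0.4475, 0.153]
orange [73.2398, 0.4295, -0.225] before [72.9242, 0.4295, -0.225]
40.175 [0.44802335 0.15225453 0.27836319] 0.5017691909744821 [ 0.57741252 -0.161209   -0.16833604]
```

```bash
python3 -c "
from h import *
print(close_job())"
```

```text
the job is handed in; nothing more can be done
None
```

I assembled the juicer and handed it in after about 40 s of robot time. Jug, sieve, yellow cone and cover each came to rest at home height and on axis by my checks, but the hand-in returned no verdict, the scene view's fit of the cover's knob was unreliable, I did not re-check the tumbler, and I viewed 15 pictures against the limit of 14.

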